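# Take a welded bracket out of the vise and show its weld

## Robot

A 6-joint arm with a two-finger parallel gripper is mounted at the origin on the work surface. World frame = base frame: x ahead of the robot, y to its left, z up, the work surface at z = 0. Lengths are in m, angles in degrees, forces in N, time in s.
With the tool pointing down it reaches from about 0.275 to 0.775 m from the base axis. Payload 14.6 kg.
Tool frame: the origin (TCP) lies at the very end of the fingers, on their centre line; the grasp point (between the pads) lies 19 mm behind it (hold_point_z is the distance from the TCP to the grasp point, in m); y points along the fingers, x is the direction in which the jaws open and shut, and the axes are right-handed (so a half turn about y gives the same grasp; the last joint's range is limited). The gripper opens to 85 mm and grips with 20 to 120 N. Pads are 22 mm wide; open, the fingers measure 114 mm over their backs; the gripper's body (76 mm by 85 mm) begins 54 mm behind the grasp point. The pads swing forward as they close: fully open they stand 13 mm farther back than shut.
Start: joints at [-8.898, 15.075, -2.767, 72.158, 0, 81.102], TCP at [0.525, -0, 0.231] pointing down, gripper open.
Joint ranges: [-151.79, 151.79], [-50.71, 97.33], [-67.44, 78.34], [-121.81, 120.89], [-77.56, 73.72], [-180, 180]. Speed limits (degrees/s): [108.29, 108.29, 147.25, 159.86, 180, 180].

## Interface

Orientations are given as [roll, pitch, yaw] about the fixed x, y, z axes, in that order (R = Rz(yaw) Ry(pitch) Rx(roll)).
In Python, from rig import * gives the robot as it stands.
- The arm moves only by the tool apply_moves, never from a script. Its argument "deltas" is a list that holds one entry, the list of rows, each a list of 4 numbers: the shift along the world's x, y, z in units of 0.4 m (1.0 is 0.4 m), then the turn about the world's z in units of 0.5 rad (1.0 is 0.5 rad). A call has 1 to 10 rows; each row is the pose to reach, as a shift and turn from the pose commanded when the call began; what a row does not reach only later rows make up. A row lasts 1/8 s, in which the tool goes at most 62.5 mm and 10.7 degrees, less where a joint would pass 70% of its speed; a pose out of reach is approached as far as the arm can. A call with a number of a shift or a turn outside -1 to 1 is refused whole. A call with a gripper value outside its range is refused whole. "gripper" is the closure in counts, from 0 (fully open) to 255 (shut), set as the call begins (left out, the last holds). The fingers move at their own pace and stop on an object; "grip_force" is the grip in N (left out, the last holds). Time passes only in rows, so rows that repeat a pose let the fingers close. It gives the time, the measured TCP pose, the force and the opening at its end, in the units of the state.
- get_obs(): the state, without advancing time (a new reading comes with each control period).
- get_image(name): name is "scene" or "side" or "wrist"; returns a dict with "pixels" (480x640x3 uint8, red, green, blue), "K" (3x3 intrinsics, pixels), "T" (4x4, takes a point from camera to world coordinates). Camera axes: x right, y up, looking along -z (the intrinsics and any distortion apply to the point x, -y, -z); pixel columns grow to the right and rows downward; lengths in m; the calibration is good to about 2 mm. A picture is of the moment at which its call begins. There is no depth.
- job_done(): hands the job in, once; it reports no verdict.
The state is a dict: "t": time; "q": joint angles; "qd": joint speeds; "effort": joint torques, N m; "position": TCP position; "tool_rot": TCP orientation; "contact_force": force on the tool from outside, world axes, zero at the start; "wrist_torque": the same for the moment, N m; "gripper_width": finger opening in m.
Only numpy, scipy, OpenCV 4.12 (cv2) and the standard library are available. Lean on these libraries where they do the work, as an engineer would, in place of code of your own. Each camera call takes 0.05 s, during which the arm holds its last target.

## Task

At the checking bench of the parts store, slide the blue jaw of the vise all the way open, then grip the welded bracket by its upright web, draw it up out of the vise and tip it by about 45 degrees, so that web and foot make a V that opens upward with the weld in it. Finish while still holding the bracket like that, motionless and clear of everything, its middle a good 25 cm above the bench, ready for inspection; leave the jaw open and do not disturb the other things on the bench.

Things in the scene. Friction and masses are not known exactly. Their poses are not given: they have to be found in the camera images.
- bracket_center (a point): Loose L-shaped aluminium bracket, 0.18 kg, standing in the vise. Point: middle of its upright web, 50 mm above its underside. Axes: z up the web, y along its width, x where the foot points. Web 8 (x) x 60 (y) x 100 mm (z), with a 34 x 14 mm slot 13 mm below the point. Foot 8 mm thick at the bottom, reaching 34 mm from the web's mid-plane along +x; a copper-coloured weld bead lies in the inner corner.
- bracket_grip (a point): Place to grip the same bracket across its 8 mm thickness (x): on the web, 25 mm above its middle and 25 mm below its top edge, solid there; axes as bracket_center. It stands free, 35 mm above the tops of the jaws. The closed jaw overhangs the foot, so the bracket cannot be lifted before the jaw is open.
- vise_bed (a point): Grey vise fixed to the bench. Point: on its flat bed, 25 mm above the bench, under the bracket. Axes: z up, x the way the jaw slides open (away from the robot, within 25 degrees), y along the jaws. Jaws 120 mm wide, tops 65 mm above the bench; fixed jaw from -45 to -5 mm in x; base from -53 to 172 mm in x, 130 mm wide; end plate at 154 to 170 mm, top 59 mm above the bench.
- jaw_knob (a point): Black upright round knob on the blue sliding jaw, 24 mm diameter. Point: on its axis, 100 mm above the bench; the knob's top is at 120 mm, the jaw around it at 57 mm (a flat collar at 63 mm). It moves with the jaw; axes as vise_bed. With the jaw closed it is 70 mm from vise_bed along x. To open, pull or push the knob along +x.
- jaw (a joint): Opening of the sliding jaw in m: 0 closed on the bracket, 0.055 fully open at its stop. It starts between 0 and 0.008, slides with about 3 N of friction and stays where it is left.
- clamp_large: large steel hose clamp lying flat, 104 mm ring 14 mm high with a screw housing on one side; bystander, origin under the ring's centre
- clamp_small: small steel hose clamp lying flat, 64 mm ring 12 mm high; bystander, origin under the ring's centre
- tin: open steel cup, 72 mm wide, 80 mm high; bystander, origin under its centre
- jar: amber jar with a grey cap, 68 mm wide, 85 mm high; bystander, origin under its centre
- screwdriver: screwdriver with a green handle, 190 mm long, lying flat; bystander
- gauge: steel gauge block 75 x 30 x 20 mm; bystander, origin under its centre
Mind the look-alikes: they are no part of the job. Of the things that look like the part that bears bracket_center, the middle-sized one is meant.

How it is judged:
By the outcome, as a careful person would: the job done as asked, in the order asked, and still so for the second after the job is handed in, while the arm keeps its last pose, push and grip.
It also fails if it takes over 48 s, if anything falls off the work surface, if the arm or the gripper's body presses on something with over 40 N, if the wrist force passes 120 N, or if a joint passes its speed limit or range.

## Working session

There is one attempt and no reset: what is moved stays moved. The work goes in short steps, Python scripts to look and compute and a tool call to move; the robot and the scene stay as the last step left them, time stands still between calls to the robot, and variables do not carry over. Pictures are saved under pics/ and viewed, and the job is handed in when it is done.

Besides the shell and the picture viewer there is one more tool, called after "Call:" by a JSON object that holds its "name" and its "arguments", one argument or row to a line. apply_moves: Moves the arm, as the interface text tells. Shifts and turns lie within -1 to 1; 1 stands for 0.4 m of shift or 0.5 rad of turn. Its arguments: {"type":"object","properties":{"deltas":{"type":"array"},"gripper":{"type":"number"},"grip_force":{"type":"number"}},"required":["deltas"]}

```bash
ls -la; mkdir -p pics; python3 - <<'E'
from rig import *
import rig,cv2
print([n for n in dir(rig) if not n.startswith('_')])
print(get_obs())
for n in ["scene","side","wrist"]:
    d=get_image(n); cv2.imwrite(f"pics/{n}0.png",d["pixels"][:,:,::-1]); print(n,d["K"].round(1).tolist(),d["T"].round(3).tolist(),[k for k in d])
E
```

```text
total 12
drwxr-xr-x  3 agent agent 4096 Dec  7 16:12 .
drwxr-xr-x 23 root  root  4096 Dec  7 16:12 ..
drwxr-xr-x  2 agent agent 4096 Dec  7 16:12 pics
['Unreachable', 'get_image', 'get_obs', 'hold_point_z', 'job_done']
{'t': 0.0, 'q': array([-8.89951941e+00,  1.50976037e+01, -2.80417987e+00,  7.21574779e+01,
        1.93524107e-03,  8.11026120e+01]), 'qd': array([-0.03915275, -0.0873181 ,  0.00678021,  0.06877836, -0.06797882,
       -0.03231235]), 'effort': array([ 6.28219332e-04, -6.37613010e+01,  3.84567368e+01,  1.37825581e-02,
        8.02127857e-07, -5.80562346e-05]), 'position': array([5.24728518e-01, 3.34423289e-05, 2.30833555e-01]), 'tool_rot': array([-8.99889224e+01,  5.82490196e-02, -2.12675653e-03]), 'contact_force': array([-0.23132197, -0.26891963, -0.3604244 ]), 'wrist_torque': array([-0.0034188 ,  0.0145586 ,  0.05026364]), 'gripper_width': 0.08514225669016591}
scene [[573.8, 0.0, 312.5], [0.0, 573.8, 241.0], [0.0, 0.0, 1.0]] [[-0.572, -0.463, 0.677, 1.434], [0.82, -0.314, 0.479, 0.637], [-0.009, 0.829, 0.559, 0.822], [0.0, 0.0, 0.0, 1.0]] ['pixels', 'K', 'T']
side [[490.1, 0.0, 321.3], [0.0, 490.1, 236.8], [0.0, 0.0, 1.0]] [[0.977, 0.103, -0.186, 0.292], [-0.212, 0.56, -0.801, -0.994], [0.021, 0.822, 0.569, 0.8], [0.0, 0.0, 0.0, 1.0]] ['pixels', 'K', 'T']
wrist [[359.4, 0.0, 325.1], [0.0, 359.4, 244.3], [0.0, 0.0, 1.0]] [[1.0, 0.001, 0.002, 0.524], [-0.001, 0.957, 0.289, 0.073], [-0.001, -0.289, 0.957, 0.373], [0.0, 0.0, 0.0, 1.0]] ['pixels', 'K', 'T']
```

View pics/scene0.png

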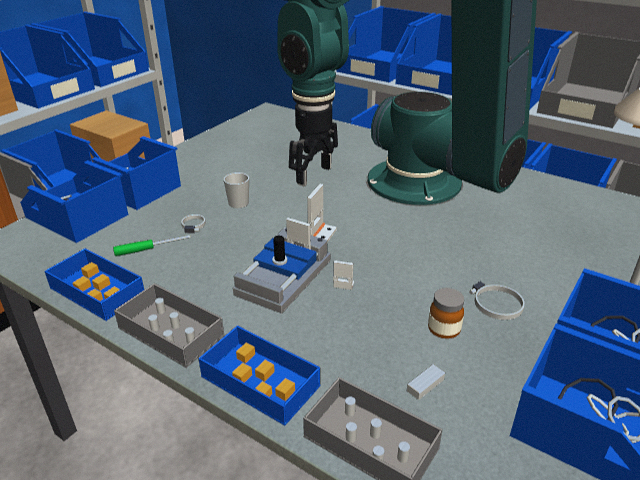

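View pics/side0.png

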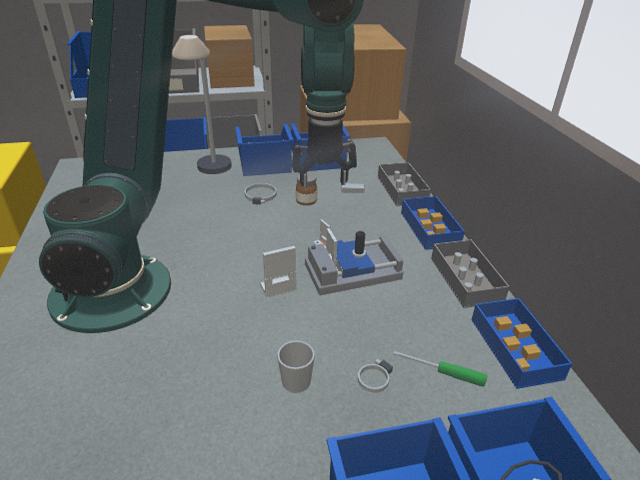

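View pics/wrist0.png

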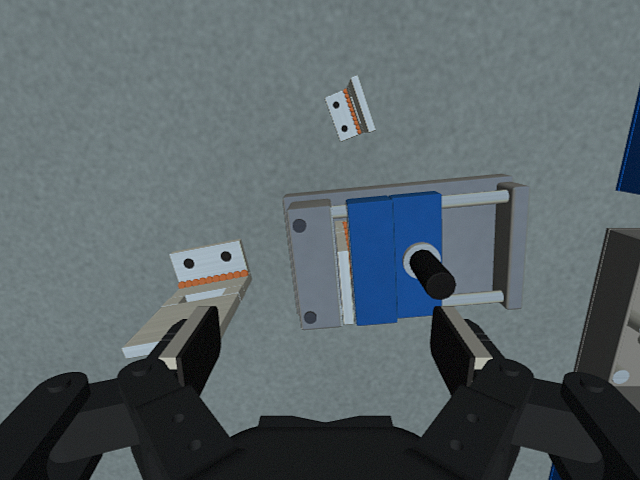

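```bash
cat > h.py <<'E'
from rig import *
import cv2,numpy as np
def ray(d,u,v):
    K,T=d["K"],d["T"]; p=np.array([(u-K[0,2])/K[0,0],-(v-K[1,2])/K[1,1],-1.])
    return T[:3,3],T[:3,:3]@p
def onz(d,u,v,z):
    o,r=ray(d,u,v); return (o+r*(z-o[2])/r[2])
def proj(d,P):
    T=d["T"]; p=T[:3,:3].T@(np.array(P)-T[:3,3]); K=d["K"]
    return K[0,0]*p[0]/-p[2]+K[0,2], K[1,1]*-p[1]/-p[2]+K[1,2]
def crop(d,name,x0,x1,y0,y1,s):
    cv2.imwrite("pics/"+name,cv2.resize(d["pixels"][y0:y1,x0:x1,::-1],None,fx=s,fy=s,interpolation=cv2.INTER_CUBIC))
E
python3 - <<'E'
from h import *
d=get_image("wrist"); crop(d,"w_vise.png",270,540,160,345,2.9)
d=get_image("scene"); crop(d,"s_vise.png",220,380,170,310,4)
E
```

```text
(no output)
```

View pics/w_vise.png

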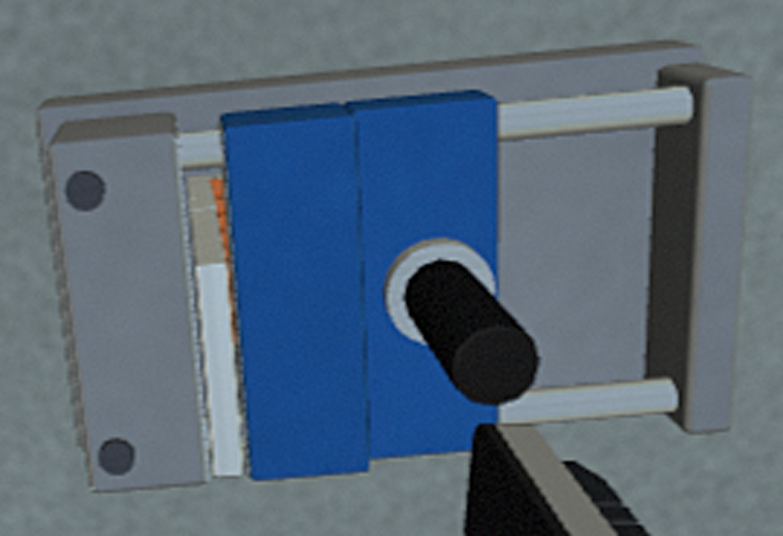

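View pics/s_vise.png

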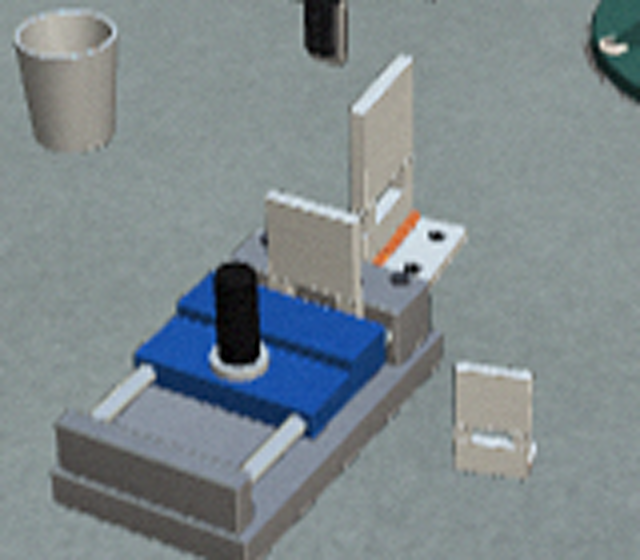

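```bash
python3 - <<'E'
from h import *
d=get_image("wrist"); f=lambda x,y,z:onz(d,x/2.9+270,y/2.9+160,z)[:3].round(4)
for n,a in dict(webA=(197,264,.125),webB=(222,264,.125),webC=(243,474,.125),webD=(212,476,.125),knobtop=(496,365,.12),collar=(441,292,.063),fjA=(52,145,.065),fjB=(177,133,.065),fjC=(207,483,.065),fjD=(92,490,.065),epA=(697,80,.059),epB=(750,76,.059),epC=(728,432,.059),epD=(688,430,.059),bjA=(225,113,.065),bjB=(250,480,.065), baseA=(42,108,.025),baseB=(690,43,.025)).items(): print(n,f(*a))
# big bracket: top edge of web in scene & wrist
s=get_image("scene")
g=lambda x,y,z:onz(s,x/4+220,y/4+170,z).round(4)
for n,a in dict(webL=(270,195,.125),webR=(358,215,.125),knob=(236,268,.12),bigfoot1=(464,232,.01),bigbaseL=(360,258,.0),bigbaseR=(375,270,0), bigTop=(380,80,.17)).items(): print('s',n,g(*a))
def tri(a,b):
    (o1,r1),(o2,r2)=a,b
    A=np.stack([r1,-r2],1); t=np.linalg.lstsq(A,o2-o1,rcond=None)[0]
    return (o1+r1*t[0]).round(3),(o2+r2*t[1]).round(3)
print(tri(ray(s,220+410/4,170+58/4),ray(d,124,350)),tri(ray(s,220+353/4,170+106/4),ray(d,175,350)))
print(tri(ray(s,220+410/4,170+58/4),ray(d,175,350)),tri(ray(s,220+353/4,170+106/4),ray(d,124,350)))
p=get_image("side"); crop(p,"p_vise.png",230,430,170,310,4)
E
```

```text
webA [ 0.5333 -0.0076  0.125 ]
webB [ 0.5395 -0.0076  0.125 ]
webC [ 0.5461 -0.0665  0.125 ]
webD [ 0.5378 -0.0671  0.125 ]
knobtop [ 0.6124 -0.0372  0.12  ]
collar [ 0.6126 -0.037   0.063 ]
fjA [0.4915 0.0107 0.065 ]
fjB [0.5291 0.0143 0.065 ]
fjC [ 0.5395 -0.1034  0.065 ]
fjD [ 0.5012 -0.106   0.065 ]
epA [0.6855 0.0291 0.059 ]
epB [0.7013 0.0303 0.059 ]
epC [ 0.7132 -0.0879  0.059 ]
epD [ 0.6997 -0.0871  0.059 ]
bjA [0.5434 0.0203 0.065 ]
bjB [ 0.5537 -0.1023  0.065 ]
baseA [0.4843 0.0153 0.025 ]
baseB [0.6989 0.0366 0.025 ]
s webL [ 0.5462 -0.0606  0.125 ]
s webR [ 0.5354 -0.0061  0.125 ]
s knob [ 0.6117 -0.035   0.12  ]
s bigfoot1 [ 0.3655 -0.0426  0.01  ]
s bigbaseL [ 0.4166 -0.0901  0.    ]
s bigbaseR [ 0.4227 -0.0739  0.    ]
s bigTop [ 0.4652 -0.0391  0.17  ]
(array([ 0.364, -0.087,  0.125]), array([ 0.365, -0.089,  0.126])) (array([ 0.39 , -0.113,  0.094]), array([ 0.389, -0.111,  0.093]))
(array([ 0.421, -0.048,  0.162]), array([ 0.426, -0.062,  0.168])) (array([ 0.315, -0.167,  0.042]), array([ 0.307, -0.149,  0.035]))
```

View pics/p_vise.png

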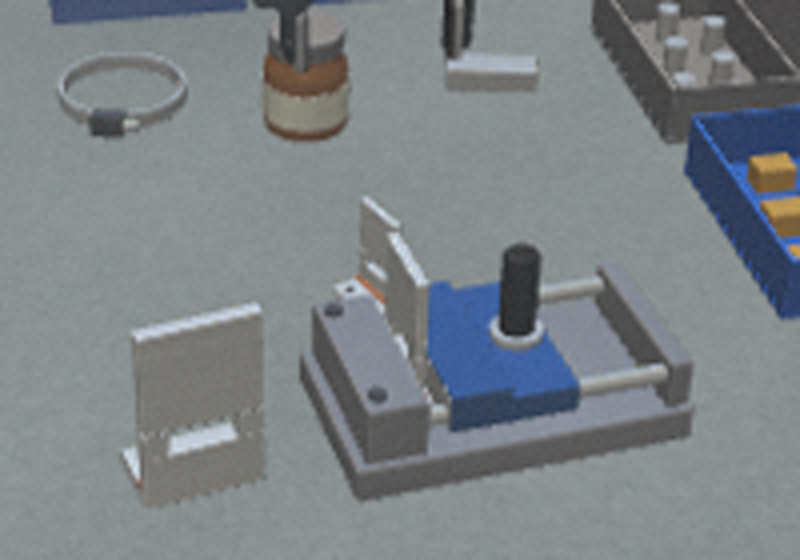

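```bash
python3 - <<'E'
from h import *
d=get_image("wrist")
for u,v,z in [(180,285,0.008),(248,275,.008),(172,252,.008),(242,240,.008),(124,352,.13),(145,350,.15)]: print(u,v,onz(d,u,v,z).round(3))
for n in ["scene","side"]:
    s=get_image(n)
    for P in [(.42,-.05,0),(.42,-.05,.15),(.39,-.05,0)]: print(n,P,proj(s,P))
E
```

```text
180 285 [ 0.364 -0.085  0.008]
248 275 [ 0.44  -0.073  0.008]
172 252 [ 0.36  -0.046  0.008]
242 240 [ 0.436 -0.033  0.008]
124 352 [ 0.367 -0.089  0.13 ]
145 350 [ 0.395 -0.074  0.15 ]
scene (0.42, -0.05, 0) (np.float64(321.98989674784053), np.float64(239.9064819767628))
scene (0.42, -0.05, 0.15) (np.float64(321.9819650981334), np.float64(188.53072028120573))
scene (0.39, -0.05, 0) (np.float64(328.44952298257886), np.float64(234.59091593735926))
side (0.42, -0.05, 0) (np.float64(285.0051367366656), np.float64(282.75509141881656))
side (0.42, -0.05, 0.15) (np.float64(283.6745312630151), np.float64(233.61539554120898))
side (0.39, -0.05, 0) (np.float64(273.15817983327685), np.float64(284.19847250358544))
```

Call:
{"name": "apply_moves", "arguments": {
  "deltas": [
    [[0.03,-0.02,0,0.33],[0.06,-0.05,0,0.66],[0.1,-0.08,0,1.0],[0.136,-0.1,0,1.0]]
  ],
  "gripper": 255,
  "grip_force": 30
}}

```text
t: 1.05
position: [0.5799, -0.0405, 0.2312]
tool_rot: [-90.0, -0.0, 28.8]
contact_force: [0.1, 0.2, 0.3]
gripper_width: 0.0124
```

Call:
{"name": "apply_moves", "arguments": {
  "deltas": [
    [[0,0,0,0.33],[0,0,0,0.66],[0,0,0,1.0],[0,0,0,1.0]]
  ]
}}

```text
t: 1.55
position: [0.5794, -0.04, 0.2313]
tool_rot: [-90.0, 0.0, 57.2]
contact_force: [0.3, -0.5, 0.5]
gripper_width: 0.0004
```

Call:
{"name": "apply_moves", "arguments": {
  "deltas": [
    [[0,0,0,0.33],[0,0,0,0.66],[0,0,0,1.0],[0,0,0,1.0]]
  ]
}}

```text
t: 2.05
position: [0.5794, -0.04, 0.2313]
tool_rot: [-90.0, -0.0, 85.7]
contact_force: [-0.6, 0.0, 0.7]
gripper_width: 0.0001
```

Call:
{"name": "apply_moves", "arguments": {
  "deltas": [
    [[0,0,0,0.32],[0,0,0,0.32],[0,0,0,0.32]]
  ]
}}

```text
t: 2.42
position: [0.5794, -0.04, 0.2313]
tool_rot: [-90.0, -0.0, 94.8]
contact_force: [-0.6, 0.8, 0.3]
gripper_width: 0.0001
```

Call:
{"name": "apply_moves", "arguments": {
  "deltas": [
    [[0,0,-0.09,0],[0,0,-0.18,0],[0,0,-0.27,0],[0,0,-0.34,0],[0,0,-0.375,0],[0,0,-0.375,0]]
  ]
}}

```text
t: 3.18
position: [0.5792, -0.04, 0.081]
tool_rot: [-89.9, -0.0, 95.0]
contact_force: [0.2, -0.1, 0.7]
gripper_width: 0.0
```

```bash
python3 - <<'E'
from h import *
crop(get_image("side"),"p1.png",290,430,150,300,4); crop(get_image("wrist"),"w1.png",0,640,0,480,1.2)
E
```

```text
(no output)
```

View pics/p1.png

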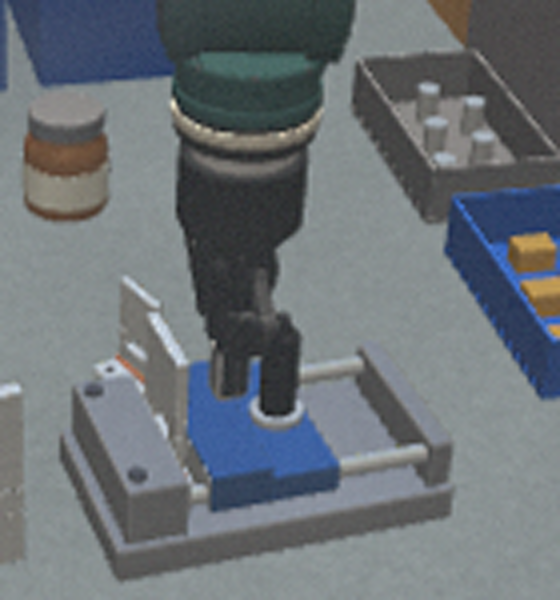

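View pics/w1.png

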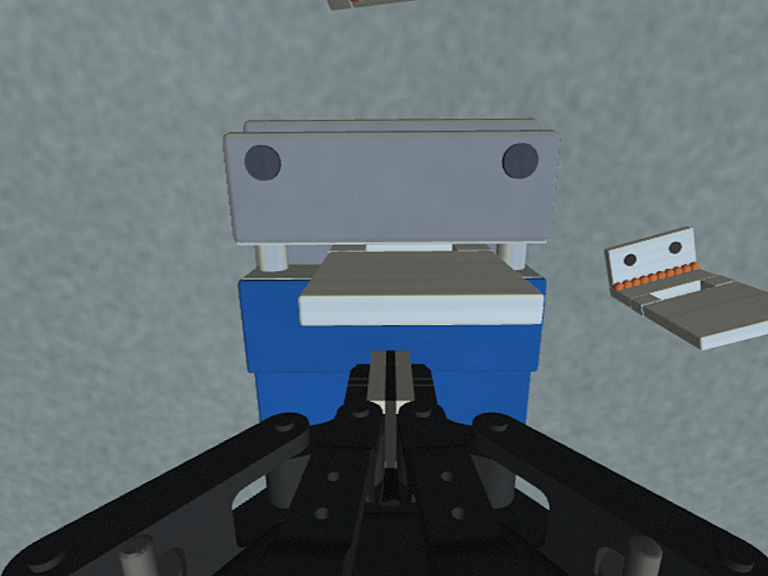

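Call:
{"name": "apply_moves", "arguments": {
  "deltas": [
    [[0.018,0.0016,0,0],[0.036,0.0033,0,0],[0.054,0.005,0,0],[0.072,0.0065,0,0],[0.09,0.008,0,0],[0.108,0.01,0,0],[0.126,0.0115,0,0],[0.14,0.0127,0,0],[0.14,0.0127,0,0]]
  ]
}}

```text
t: 4.4
position: [0.6361, -0.035, 0.0812]
tool_rot: [-90.0, 0.0, 95.1]
contact_force: [-0.5, -0.9, 0.4]
gripper_width: -0.0003
```

Call:
{"name": "apply_moves", "arguments": {
  "deltas": [
    [[0.005,0.0005,0,0],[0.01,0.001,0,0],[0.01,0.001,0,0]]
  ]
}}

```text
t: 4.78
position: [0.6395, -0.0346, 0.0813]
tool_rot: [-90.0, 0.0, 95.1]
contact_force: [-2.2, -0.5, -0.5]
gripper_width: 0.0002
```

Call:
{"name": "apply_moves", "arguments": {
  "deltas": [
    [[0.005,0.0005,0,0],[0.005,0.0005,0,0]]
  ]
}}

```text
t: 5.03
position: [0.6415, -0.0344, 0.0813]
tool_rot: [-90.0, 0.0, 95.1]
contact_force: [-2.4, -1.7, -0.9]
gripper_width: -0.0001
```

Call:
{"name": "apply_moves", "arguments": {
  "deltas": [
    [[0.004,0.0004,0,0],[0.004,0.0004,0,0]]
  ]
}}

```text
t: 5.28
position: [0.6425, -0.0342, 0.0812]
tool_rot: [-89.9, 0.0, 95.1]
contact_force: [-7.0, -2.4, 1.4]
gripper_width: 0.0005
```

Call:
{"name": "apply_moves", "arguments": {
  "deltas": [
    [[0.004,0.0004,0,0],[0.004,0.0004,0,0]]
  ]
}}

```text
t: 5.52
position: [0.6425, -0.0342, 0.0812]
tool_rot: [-89.8, 0.0, 95.1]
contact_force: [-16.1, -4.2, 8.0]
gripper_width: 0.0003
```

Call:
{"name": "apply_moves", "arguments": {
  "deltas": [
    [[-0.02,-0.002,0,0],[-0.035,-0.003,0,0],[-0.035,-0.003,0.1,0],[-0.06,-0.004,0.22,0],[-0.12,-0.006,0.34,0],[-0.2,-0.007,0.4,0],[-0.25,-0.007,0.4,0],[-0.25,-0.007,0.4,0]]
  ]
}}

```text
t: 6.52
position: [0.544, -0.0367, 0.2421]
tool_rot: [-90.1, 0.0, 95.1]
contact_force: [0.5, -0.8, -0.1]
gripper_width: -0.0001
```

```bash
python3 - <<'E'
from h import *
print(get_obs()["position"],get_obs()["tool_rot"])
crop(get_image("side"),"p2.png",240,440,150,310,4); crop(get_image("wrist"),"w2.png",120,520,0,480,1.25); crop(get_image("scene"),"s2.png",220,380,170,310,4)
E
```

```text
[ 0.54404257 -0.03673433  0.24207421] [-9.00876073e+01  1.46381720e-02  9.50999588e+01]
```

View pics/p2.png

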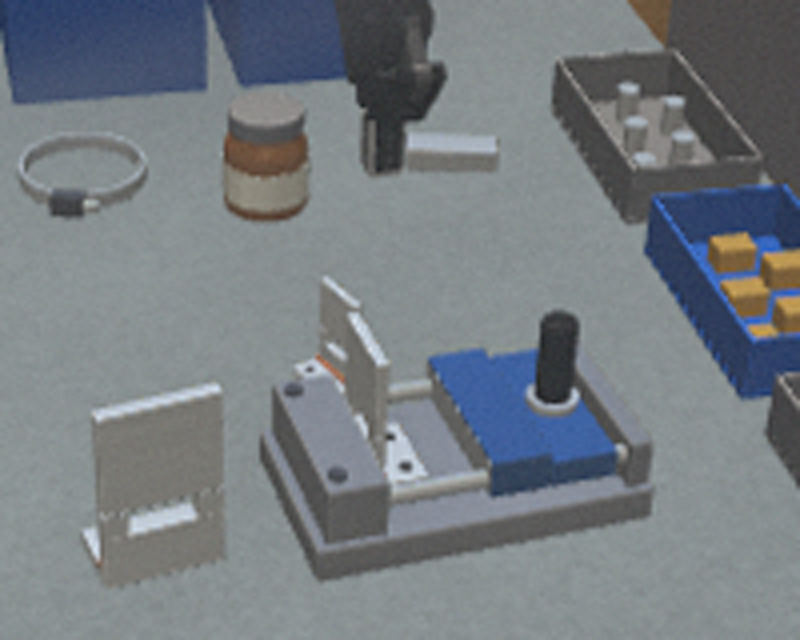

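View pics/w2.png

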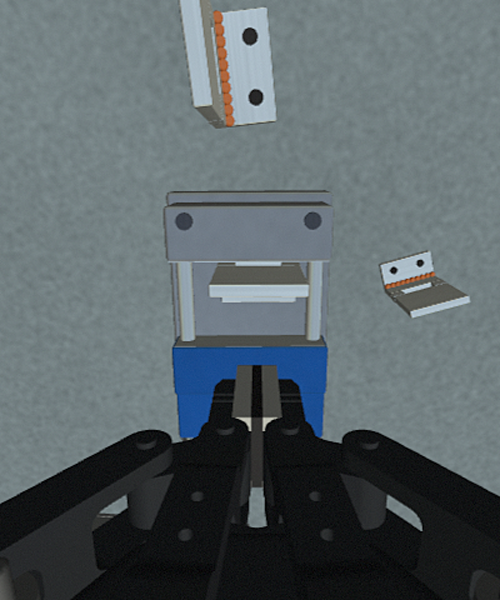

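View pics/s2.png

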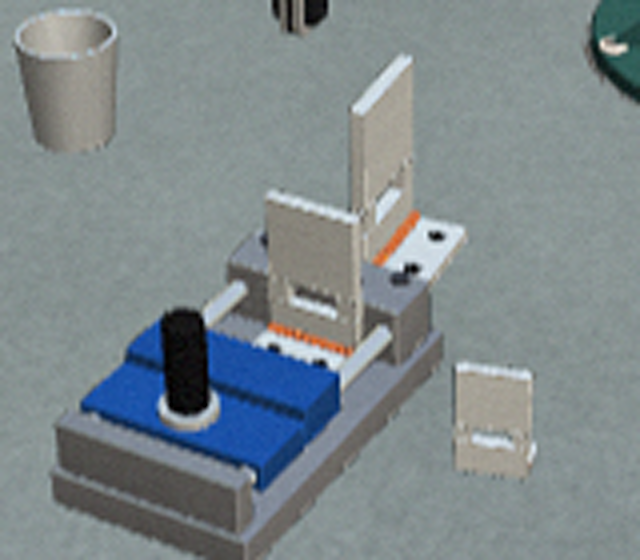

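```bash
python3 - <<'E'
from h import *
d=get_image("wrist"); crop(d,"w2b.png",270,390,180,280,6.5)
for u,v in [(209,284),(309,284),(307,297),(212,297)]: print(onz(d,u/1.25+120,v/1.25,.125).round(4))
E
```

```text
[ 0.5381 -0.0667  0.125 ]
[ 0.5329 -0.0077  0.125 ]
[ 0.5409 -0.0079  0.125 ]
[ 0.5459 -0.0644  0.125 ]
```

View pics/w2b.png

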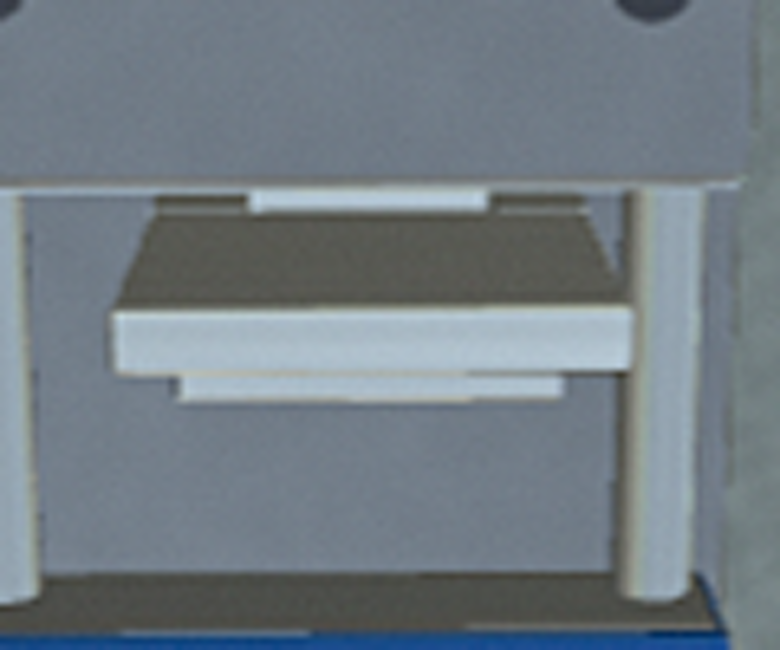

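Call:
{"name": "apply_moves", "arguments": {
  "deltas": [
    [[-0.0115,0,0,0],[-0.0115,0,0,0],[-0.0115,0,-0.05,0],[-0.0115,0,-0.1,0],[-0.0115,0,-0.18,0],[-0.0115,0,-0.25,0]]
  ],
  "gripper": 0
}}

```text
t: 7.48
position: [0.54, -0.0368, 0.1402]
tool_rot: [-90.0, -0.0, 95.1]
contact_force: [0.2, -0.1, 0.4]
gripper_width: 0.0855
```

```bash
python3 - <<'E'
from h import *
o=get_obs();print(o["position"],o["gripper_width"])
crop(get_image("wrist"),"w3.png",0,640,0,480,1.2); crop(get_image("scene"),"s3.png",220,380,150,290,4)
E
```

```text
[ 0.53999015 -0.03677035  0.14022833] 0.08554931527411815
```

View pics/w3.png

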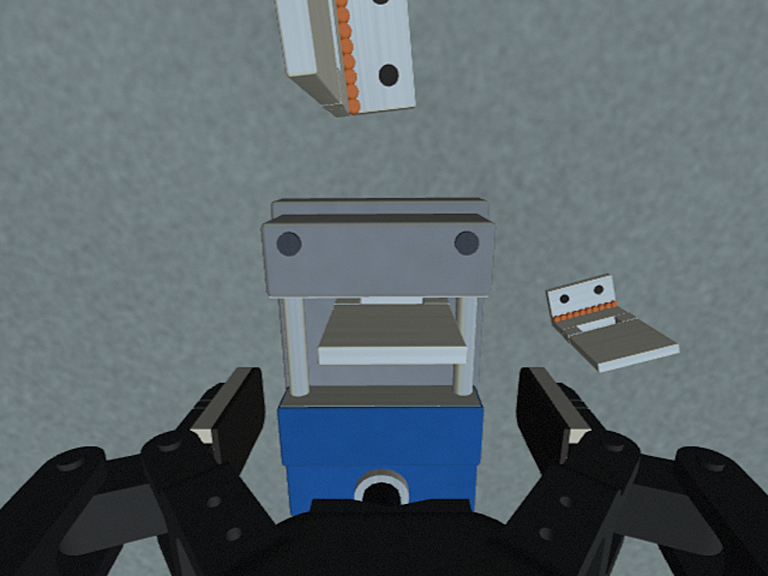

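View pics/s3.png

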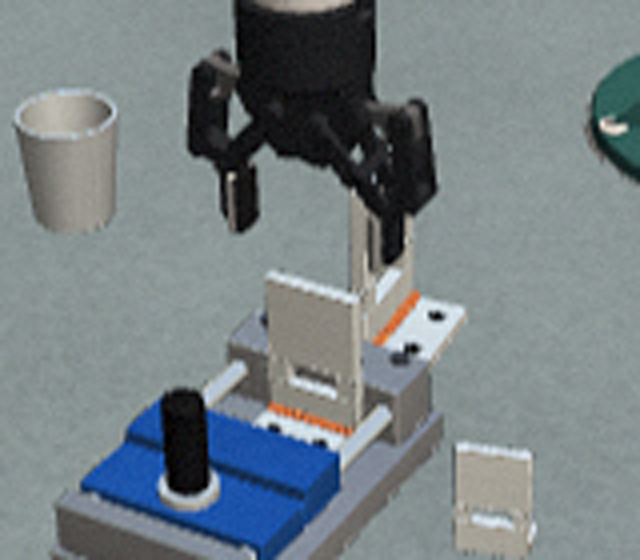

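Call:
{"name": "apply_moves", "arguments": {
  "deltas": [
    [[0,0,-0.06,0],[0,0,-0.12,0],[0,0,-0.16,0],[0,0,-0.17,0],[0,0,-0.17,0]]
  ]
}}

```text
t: 8.2
position: [0.5405, -0.0369, 0.0741]
tool_rot: [-90.0, 0.0, 95.1]
contact_force: [-1.0, 0.0, 1.0]
gripper_width: 0.0854
```

Call:
{"name": "apply_moves", "arguments": {
  "deltas": [
    [[0,0,0,0],[0,0,0,0],[0,0,0,0],[0,0,0,0]]
  ],
  "gripper": 255,
  "grip_force": 25
}}

```text
t: 8.7
position: [0.5405, -0.0369, 0.0741]
tool_rot: [-90.1, 0.0, 95.1]
contact_force: [-2.2, 1.2, 6.2]
gripper_width: 0.0595
```

```bash
python3 - <<'E'
from h import *
o=get_obs();print(o["position"],o["gripper_width"])
crop(get_image("wrist"),"w4.png",0,640,0,480,1.2); crop(get_image("scene"),"s4.png",220,380,150,290,4)
E
```

```text
[ 0.54045909 -0.03688326  0.07408236] 0.05945915388204051
```

View pics/w4.png

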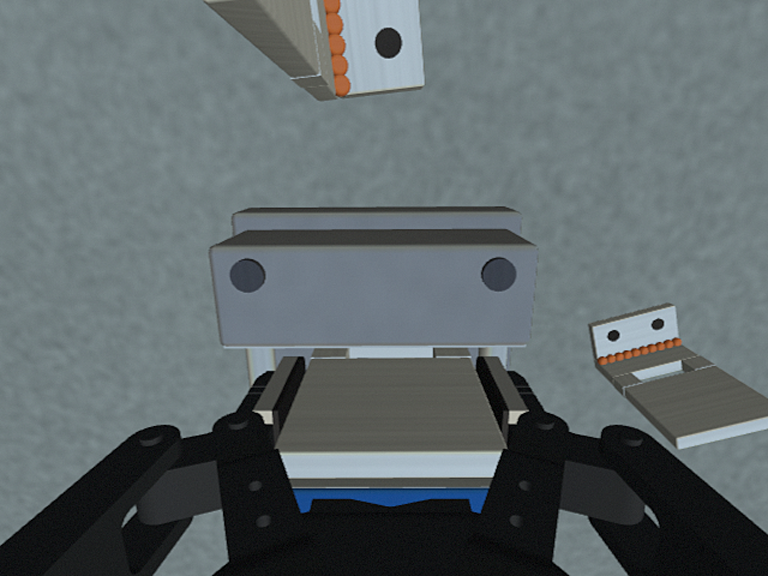

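View pics/s4.png

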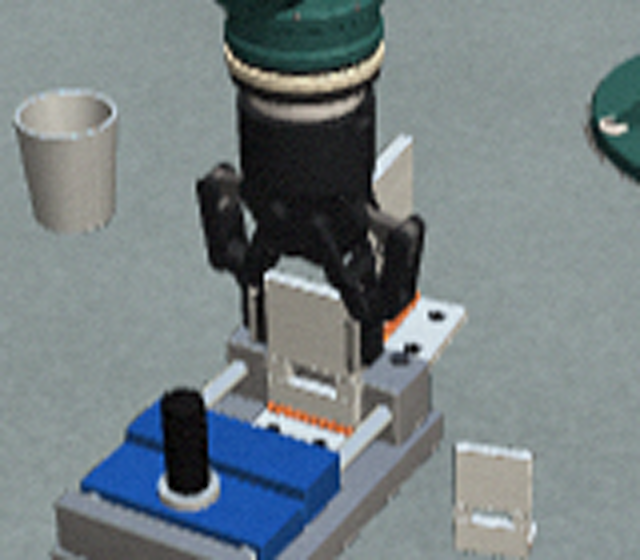

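Call:
{"name": "apply_moves", "arguments": {
  "deltas": [
    [[0,0,0.01,0],[0,0,0.03,0],[0,0,0.06,0],[0,0,0.09,0],[0,0,0.12,0],[0,0,0.15,0],[0,0,0.15,0]]
  ]
}}

```text
t: 9.68
position: [0.5405, -0.0369, 0.1342]
tool_rot: [-90.1, 0.0, 95.1]
contact_force: [-0.3, 0.4, -2.4]
gripper_width: 0.0598
```

```bash
python3 - <<'E'
from h import *
o=get_obs();print(o["position"],o["gripper_width"])
crop(get_image("side"),"p5.png",260,430,150,300,3.5); crop(get_image("scene"),"s5.png",220,380,130,270,4)
E
```

```text
[ 0.54049755 -0.03689738  0.13423319] 0.05975042847045773
```

View pics/p5.png

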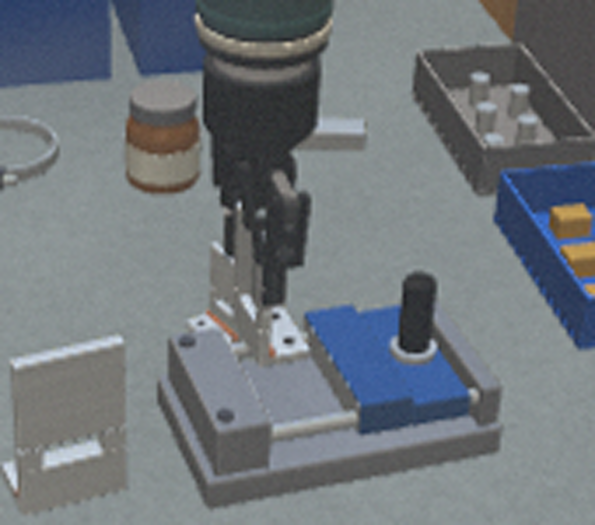

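View pics/s5.png

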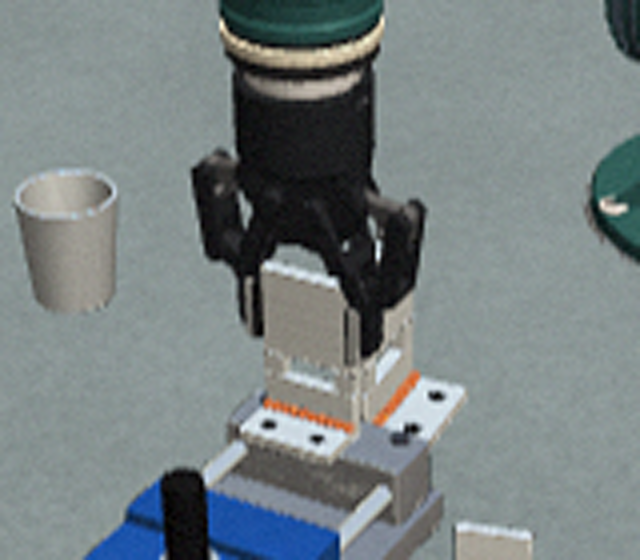

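Call:
{"name": "apply_moves", "arguments": {
  "deltas": [
    [[0.01,0.001,0,0],[0.01,0.001,-0.03,0],[0.01,0.001,-0.06,0],[0.01,0.001,-0.09,0],[0.01,0.001,-0.09,0]]
  ],
  "grip_force": 20
}}

```text
t: 10.4
position: [0.5433, -0.0363, 0.0961]
tool_rot: [-89.9, -0.0, 95.1]
contact_force: [0.3, -0.5, -1.5]
gripper_width: 0.0597
```

Call:
{"name": "apply_moves", "arguments": {
  "deltas": [
    [[-0.01,-0.001,0,0],[-0.022,-0.002,0,0],[-0.034,-0.003,0,0],[-0.034,-0.003,0,0]]
  ]
}}

```text
t: 10.9
position: [0.5306, -0.0377, 0.0978]
tool_rot: [-90.1, 0.0, 95.1]
contact_force: [2.4, 1.5, -1.0]
gripper_width: 0.0598
```

```bash
python3 - <<'E'
from h import *
o=get_obs();print(o["position"],o["gripper_width"],o["contact_force"])
crop(get_image("side"),"p6.png",280,400,170,290,5); crop(get_image("scene"),"s6.png",220,380,130,270,4)
E
```

```text
[ 0.53060038 -0.03765504  0.09783299] 0.05975612530020714 [ 2.35857892  1.51412219 -1.00389842]
```

View pics/p6.png

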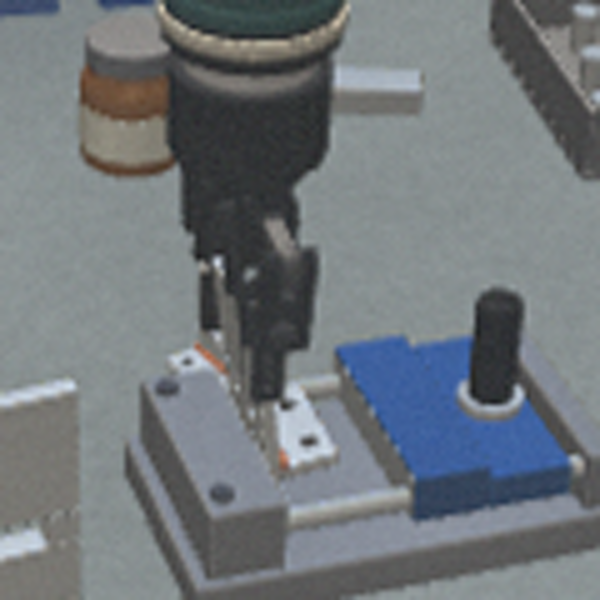

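View pics/s6.png

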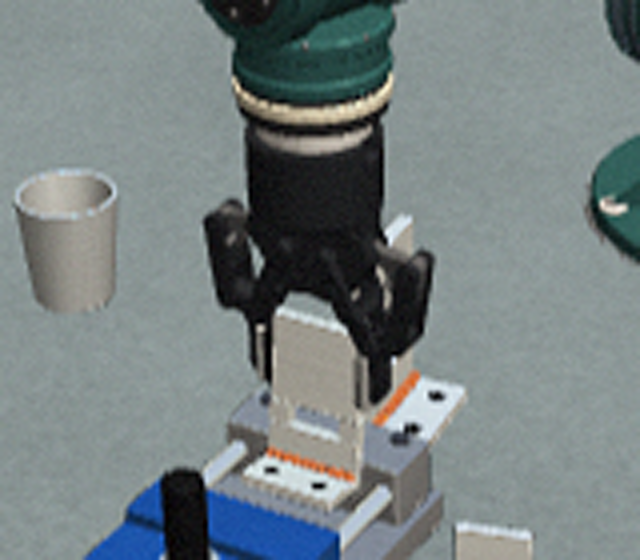

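Call:
{"name": "apply_moves", "arguments": {
  "deltas": [
    [[-0.012,-0.001,-0.002,0],[-0.0235,-0.002,-0.0045,0],[-0.035,-0.003,-0.0085,0],[-0.046,-0.004,-0.013,0],[-0.0565,-0.005,-0.019,0],[-0.0665,-0.006,-0.0255,0],[-0.0665,-0.006,-0.0255,0]]
  ]
}}

```text
t: 11.88
position: [0.5031, -0.04, 0.0867]
tool_rot: [-89.9, -0.0, 95.1]
contact_force: [1.4, -0.9, 1.2]
gripper_width: 0.0596
```

```bash
python3 - <<'E'
from h import *
o=get_obs();print(o["position"],o["gripper_width"],o["contact_force"])
crop(get_image("side"),"p7.png",280,400,170,290,5); crop(get_image("scene"),"s7.png",220,380,130,270,4)
E
```

```text
[ 0.50309072 -0.04002594  0.08674756] 0.05959118097784469 [ 1.41851596 -0.91940606  1.18878732]
```

View pics/p7.png

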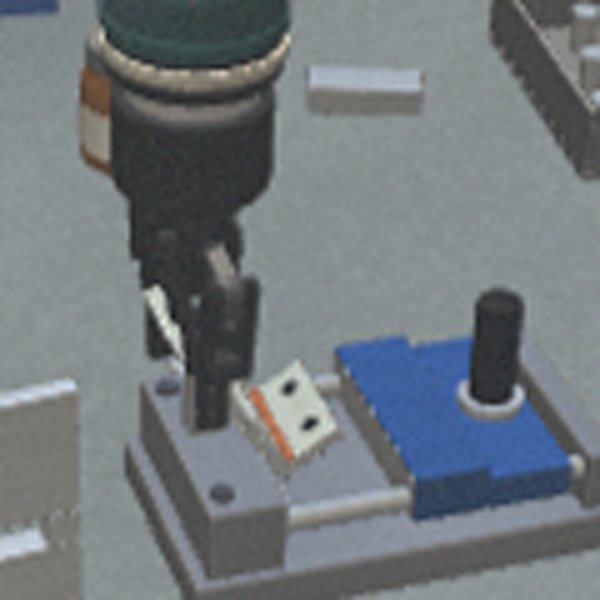

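View pics/s7.png

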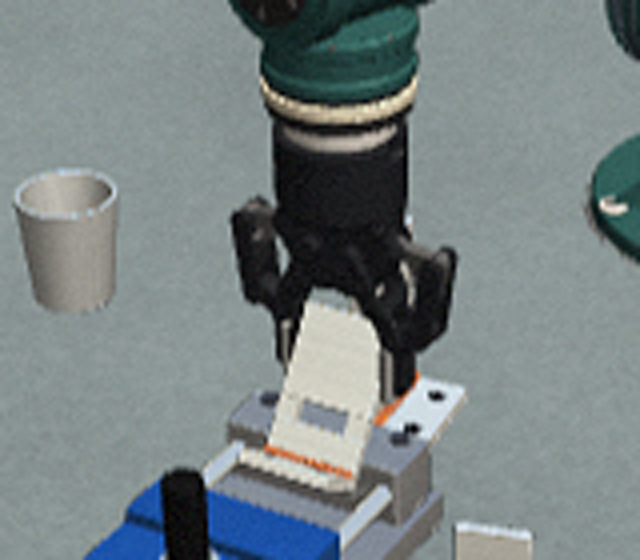

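Call:
{"name": "apply_moves", "arguments": {
  "deltas": [
    [[-0.006,-0.0005,-0.0045,0],[-0.0115,-0.001,-0.009,0],[-0.0115,-0.001,-0.009,0]]
  ]
}}

```text
t: 12.35
position: [0.499, -0.0404, 0.0834]
tool_rot: [-90.0, -0.0, 95.1]
contact_force: [3.0, 0.9, 0.6]
gripper_width: 0.0594
```

Call:
{"name": "apply_moves", "arguments": {
  "deltas": [
    [[0,0,0,0],[0,0,0,0],[0,0,0.02,0],[0,0,0.06,0],[0,0,0.12,0],[0,0,0.18,0],[0,0,0.18,0]]
  ],
  "grip_force": 70
}}

```text
t: 13.22
position: [0.4995, -0.0405, 0.1567]
tool_rot: [-90.1, 0.0, 95.1]
contact_force: [-0.2, 0.3, -1.7]
gripper_width: 0.0589
```

Call:
{"name": "apply_moves", "arguments": {
  "deltas": [
    [[0.02,0,0.06,0],[0.05,0,0.13,0],[0.08,0,0.2,0],[0.1,0,0.27,0],[0.1,0,0.34,0],[0.1,0,0.4,0],[0.1,0,0.44,0],[0.1,0,0.45,0],[0.1,0,0.45,0]]
  ]
}}

```text
t: 14.35
position: [0.539, -0.0404, 0.3346]
tool_rot: [-89.9, -0.0, 95.1]
contact_force: [0.4, -0.1, -2.4]
gripper_width: 0.0589
```

```bash
python3 - <<'E'
from h import *
o=get_obs();print(o["position"],o["gripper_width"],o["contact_force"])
d=get_image("side");crop(d,"p8.png",240,440,50,290,2.4); s=get_image("scene");crop(s,"s8.png",200,400,20,300,2.1);w=get_image("wrist");crop(w,"w8.png",100,540,100,480,1.5)
for n,c in (("side",d),("scene",s)): print(n,proj(c,[.544,-.04,.33]))
E
```

```text
[ 0.53904806 -0.04040371  0.33456499] 0.05893563000574007 [ 0.39683721 -0.11307237 -2.40631118]
side (np.float64(337.0214887957187), np.float64(157.80751859648586))
scene (np.float64(292.7011855479475), np.float64(137.8971677255425))
```

View pics/p8.png

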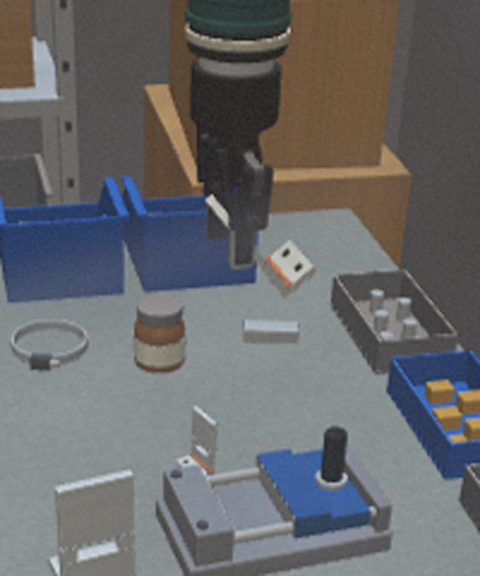

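View pics/s8.png

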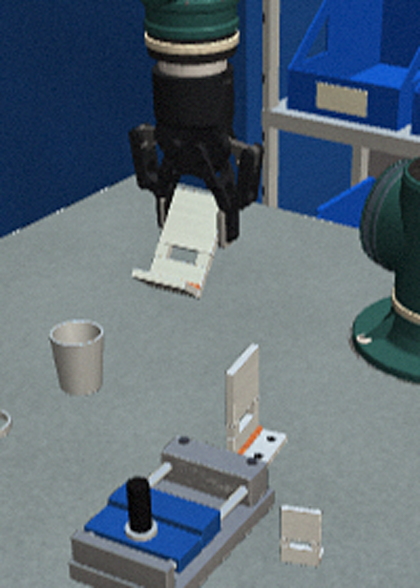

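View pics/w8.png

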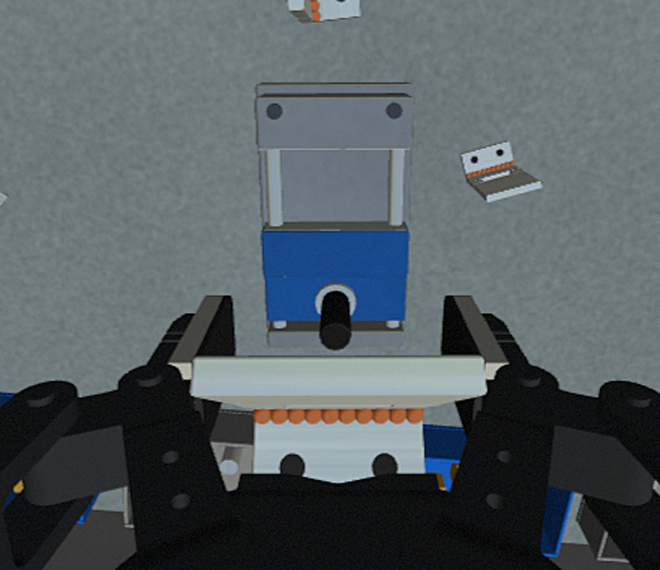

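```bash
python3 - <<'E'
from h import *
crop(get_image("side"),"p9.png",315,380,115,180,9); crop(get_image("scene"),"s9.png",250,325,90,170,7)
E
```

```text
(no output)
```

View pics/p9.png

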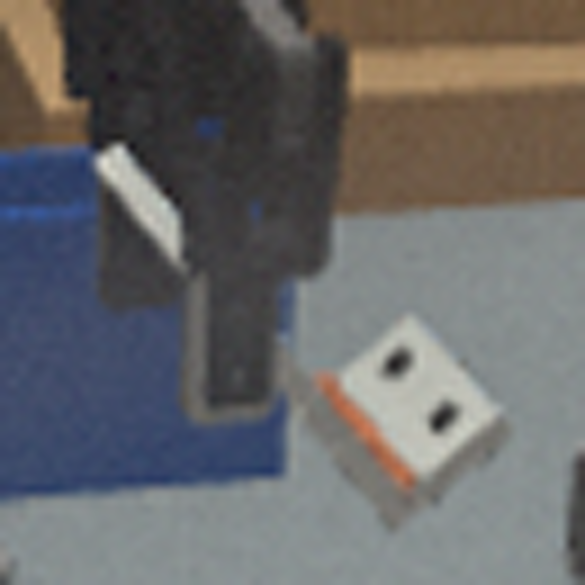

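View pics/s9.png

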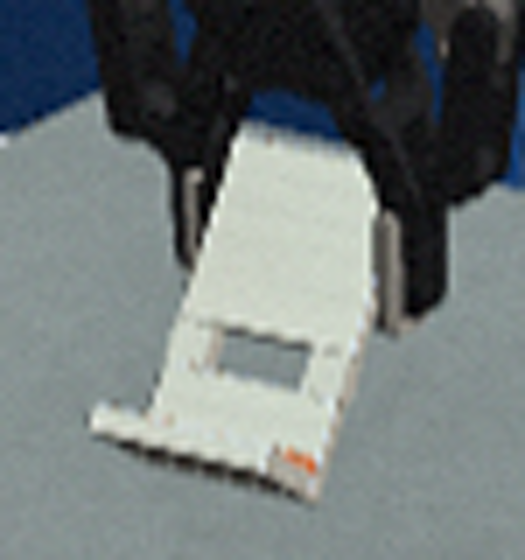

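```bash
python3 - <<'E'
from h import *
o=get_obs(); c=o["position"]; a=np.radians(5.1); e=np.array([np.cos(a),np.sin(a),0]); n=np.array([-np.sin(a),np.cos(a),0])
def pl(d,u,v,y):
    O,r=ray(d,u,v); t=(y-n@(O-c))/(n@r); P=O+r*t-c; return np.array([e@P,P[2]])*1000
p=get_image("side"); s=get_image("scene")
P=lambda x,y,q:pl(p,315+x/9,115+y/9,q); S=lambda x,y,q:pl(s,250+x/7,90+y/7,q)
for nm,A,B in [("web left",S(243,128,-.0295),S(157,415,-.0295)),("web right",S(375,215,.0295),S(325,470,.0295)),("foot near",P(420,480,-.0295),P(502,408,-.0295)),("foot far",P(335,380,.0295),P(412,312,.0295))]:
    v=B-A; print(nm,A.round(1),B.round(1),np.degrees(np.arctan2(v[1],v[0])).round(1),np.hypot(*v).round(1))
E
```

```text
web left [-14.1  47.9] [ 39.1 -23.5] -53.3 89.1
web right [ 8.7 40.2] [ 40.  -27.6] -65.3 74.6
foot near [ 53.  -22.5] [73.1 -5.7] 39.9 26.3
foot far [ 52.7 -23. ] [72.5 -6.5] 39.7 25.8
```

```bash
python3 - <<'E'
from h import *
crop(get_image("wrist"),"w9.png",215,440,325,425,3.5)
E
```

```text
(no output)
```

View pics/w9.png

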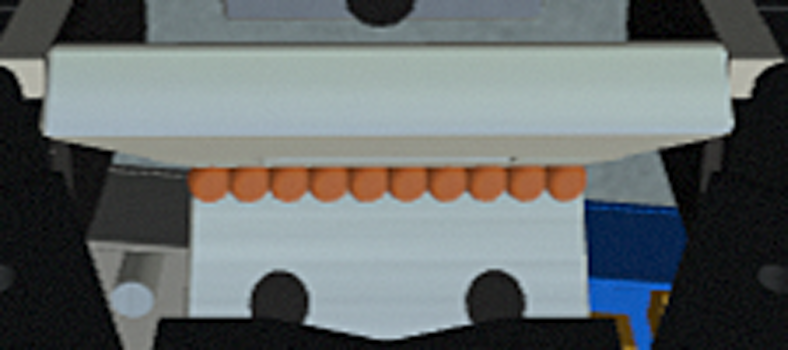

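```bash
python3 - <<'E'
from h import *
o=get_obs(); c=o["position"]; a=np.radians(5.1); e=np.array([np.cos(a),np.sin(a),0])
d=get_image("wrist"); K,T=d["K"],d["T"]
R={}
for nm,v,x0,x1 in [("To",45,52,728),("Ti",135,43,735),("Fc",200,190,586),("Fl",315,190,588.5)]:
    w=(x1-x0)/3.5; D=K[0,0]*.06/w; u=215+(x0+x1)/7; V=325+v/3.5
    O,r=ray(d,u,V); P=O+r*D-c; R[nm]=np.array([e@P,P[2]])*1000; print(nm,D.round(4),R[nm].round(1))
f=lambda A,B:(np.degrees(np.arctan2(*(R[B]-R[A])[::-1])).round(1),np.hypot(*(R[B]-R[A])).round(1))
print(f("To","Ti"),f("Ti","Fc"),f("Fc","Fl"))
from scipy.optimize import brentq
# side/scene re-check with distinct corners, planes at +-30 mm
n=np.array([-np.sin(a),np.cos(a),0])
def pl(d,u,v,y):
    O,r=ray(d,u,v); t=(y-n@(O-c))/(n@r); P=O+r*t-c; return np.array([e@P,P[2]])*1000
p=get_image("side");
for nm,x,y,q in [("To far",97,160,.03),("Ti far",120,145,.03),("Ftip far",412,312,.03),("Ftip near",502,408,-.03),("bottom near",395,530,-.03)]: R[nm]=pl(p,315+x/9,115+y/9,q);print(nm,R[nm].round(1))
print(f("Ti far","Ftip far"),f("To far","bottom near"),f("To far","Ti far"))
E
```

```text
To 0.1116 [-14.2  43.9]
Ti 0.1091 [-8.1 48.5]
Fc 0.1906 [ 50.7 -19. ]
Fl 0.1894 [ 66.5 -13. ]
(np.float64(36.6), np.float64(7.6)) (np.float64(-48.9), np.float64(89.5)) (np.float64(20.8), np.float64(16.9))
To far [-12.8  42.8]
Ti far [-7. 46.]
Ftip far [72.6 -7.1]
Ftip near [72.8 -5.8]
bottom near [ 47.  -35.5]
(np.float64(-33.7), np.float64(95.7)) (np.float64(-52.6), np.float64(98.5)) (np.float64(29.5), np.float64(6.6))
```

Call:
{"name": "apply_moves", "arguments": {
  "deltas": [
    [[0,0,-0.06,0],[-0.02,0,-0.14,0],[-0.04,0,-0.22,0],[-0.06,0,-0.3,0],[-0.07,0,-0.38,0],[-0.07,0,-0.45,0],[-0.075,0.001,-0.51,0],[-0.075,0.001,-0.56,0],[-0.0775,0.001,-0.6,0],[-0.0775,0.001,-0.605,0]]
  ]
}}

```text
t: 16.1
position: [0.5076, -0.0399, 0.0928]
tool_rot: [-89.9, -0.0, 95.1]
contact_force: [-0.2, -0.2, -1.3]
gripper_width: 0.0591
```

Call:
{"name": "apply_moves", "arguments": {
  "deltas": [
    [[-0.01,-0.001,-0.01,0],[-0.018,-0.0015,-0.018,0],[-0.025,-0.002,-0.025,0],[-0.03,-0.003,-0.03,0],[-0.03,-0.003,-0.03,0]]
  ],
  "grip_force": 25
}}

```text
t: 16.73
position: [0.4984, -0.0413, 0.0828]
tool_rot: [-90.3, 0.0, 95.1]
contact_force: [5.9, 2.9, 7.0]
gripper_width: 0.0587
```

```bash
python3 - <<'E'
from h import *
o=get_obs();print(o["position"],o["gripper_width"],o["contact_force"])
crop(get_image("side"),"p10.png",280,400,170,290,5)
E
```

```text
[ 0.4983912  -0.04125604  0.08276934] 0.05871789488211749 [5.87351133 2.93763019 6.97468085]
```

View pics/p10.png

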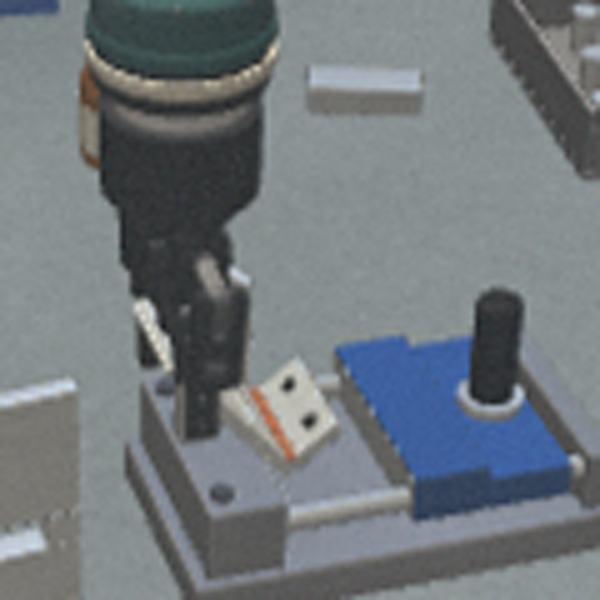

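Call:
{"name": "apply_moves", "arguments": {
  "deltas": [
    [[-0.005,-0.0005,-0.0045,0],[-0.01,-0.001,-0.009,0],[-0.01,-0.001,-0.009,0]]
  ],
  "grip_force": 20
}}

```text
t: 17.15
position: [0.4944, -0.0418, 0.0792]
tool_rot: [-90.3, 0.0, 95.1]
contact_force: [5.4, 2.0, 5.7]
gripper_width: 0.059
```

Call:
{"name": "apply_moves", "arguments": {
  "deltas": [
    [[-0.005,-0.0005,-0.0045,0],[-0.009,-0.001,-0.008,0],[-0.009,-0.001,-0.008,0]]
  ]
}}

```text
t: 17.52
position: [0.491, -0.0421, 0.0759]
tool_rot: [-90.3, 0.0, 95.1]
contact_force: [7.5, 2.7, 5.1]
gripper_width: 0.0591
```

```bash
python3 - <<'E'
from h import *
o=get_obs();print(o["position"],o["gripper_width"],o["contact_force"])
crop(get_image("side"),"p11.png",280,400,170,290,5)
E
```

```text
[ 0.4909968  -0.04212006  0.07587326] 0.05905045534630706 [7.45600569 2.72873854 5.12940349]
```

View pics/p11.png

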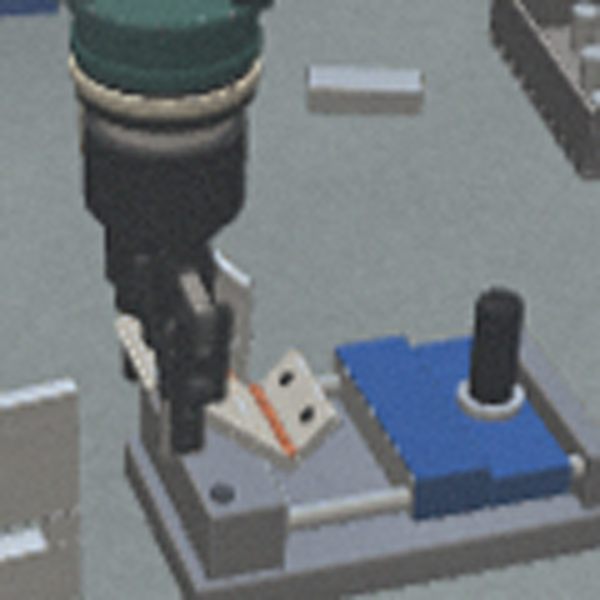

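Call:
{"name": "apply_moves", "arguments": {
  "deltas": [
    [[0,0,0,0],[0,0,0,0],[0,0,0.02,0],[0,0,0.06,0],[0,0,0.12,0],[0.02,0,0.2,0],[0.05,0,0.3,0],[0.08,0,0.4,0],[0.1,0,0.5,0],[0.12,0,0.6,0]]
  ],
  "grip_force": 70
}}

```text
t: 18.82
position: [0.5363, -0.042, 0.3161]
tool_rot: [-90.0, 0.0, 95.1]
contact_force: [1.2, -0.0, -1.5]
gripper_width: 0.0583
```

Call:
{"name": "apply_moves", "arguments": {
  "deltas": [
    [[0,0,0.04,0],[0,0,0.05,0],[0,0,0.05,0],[0,0,0.05,0]]
  ]
}}

```text
t: 19.32
position: [0.5362, -0.042, 0.3339]
tool_rot: [-89.9, -0.0, 95.1]
contact_force: [0.0, -0.1, -1.7]
gripper_width: 0.0588
```

```bash
python3 - <<'E'
from h import *
o=get_obs();print(o["position"],o["gripper_width"],o["contact_force"])
crop(get_image("wrist"),"w12.png",215,440,325,425,3.5);crop(get_image("side"),"p12.png",310,385,110,185,8); crop(get_image("scene"),"s12.png",180,400,60,300,2.4)
E
```

```text
[ 0.53620974 -0.04195427  0.33391147] 0.058832221506608155 [ 0.03019008 -0.08536534 -1.71529224]
```

View pics/w12.png

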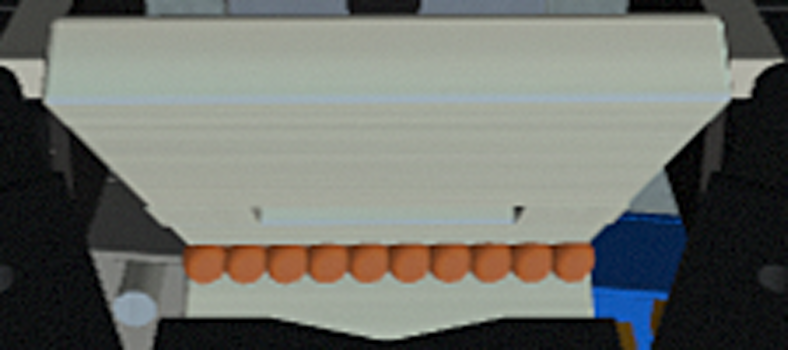

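View pics/p12.png

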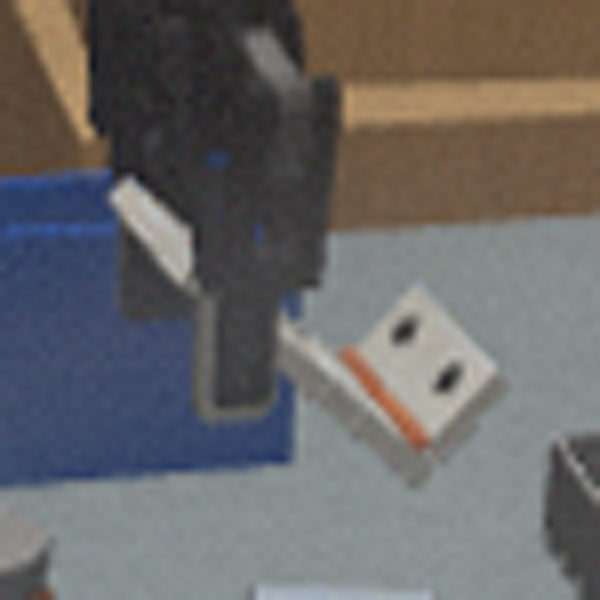

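View pics/s12.png

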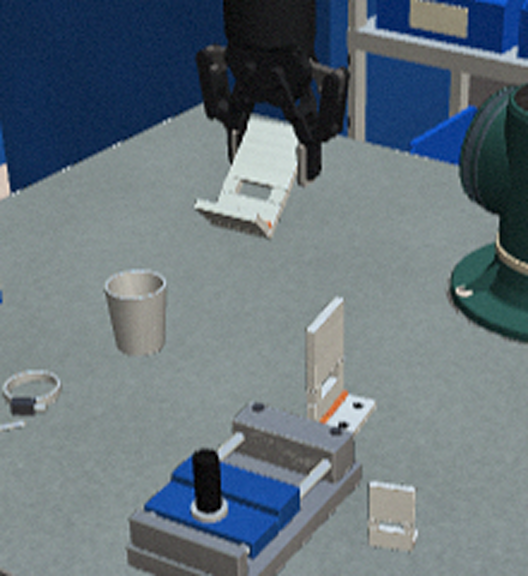

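```bash
python3 - <<'E'
from h import *
o=get_obs(); c=o["position"]; a=np.radians(5.1); e=np.array([np.cos(a),np.sin(a),0])
d=get_image("wrist"); K,T=d["K"],d["T"]
R={}
for nm,v,x0,x1 in [("To",18,52,722),("Ti",100,44,731),("Fc",283,187,594)]:
    w=(x1-x0)/3.5; D=K[0,0]*.06/w; u=215+(x0+x1)/7; V=325+v/3.5
    O,r=ray(d,u,V); P=O+r*D-c; R[nm]=np.array([e@P,P[2]])*1000; print(nm,D.round(4),R[nm].round(1))
f=lambda A,B:(np.degrees(np.arctan2(*(R[B]-R[A])[::-1])).round(1),np.hypot(*(R[B]-R[A])).round(1))
print(f("To","Ti"),f("Ti","Fc"))
n=np.array([-np.sin(a),np.cos(a),0])
def pl(d,u,v,y):
    O,r=ray(d,u,v); t=(y-n@(O-c))/(n@r); P=O+r*t-c; return np.array([e@P,P[2]])*1000
p=get_image("side");
for nm,x,y,q in [("To far",112,190,.03),("Ti far",128,178,.03),("Ftip far",417,285,.03),("Ftip near",502,375,-.03),("bottom near",420,487,-.03)]: R[nm]=pl(p,310+x/8,110+y/8,q);print(nm,R[nm].round(1))
print("theta Ti-Ftip",f("Ti far","Ftip far")[0]+71.9,"To-bottom",f("To far","bottom near")[0]+90,"Ti-Fc",f("Ti","Fc")[0]+86.9, "bottom-tip", f("bottom near","Ftip near"))
E
```

```text
To 0.1126 [-16.   42.4]
Ti 0.1099 [-10.6  46.9]
Fc 0.1854 [ 59.  -11.1]
(np.float64(39.9), np.float64(7.1)) (np.float64(-39.9), np.float64(90.6))
To far [-14.4  42.6]
Ti far [-9.9 45.6]
Ftip far [77.5  4.3]
Ftip near [79.   3.8]
bottom near [ 57.4 -27.3]
theta Ti-Ftip 46.60000000000001 To-bottom 45.8 Ti-Fc 47.00000000000001 bottom-tip (np.float64(55.2), np.float64(37.9))
```

Call:
{"name": "apply_moves", "arguments": {
  "deltas": [
    [[0,0,0,0],[0,0,0,0],[0,0,0,0],[0,0,0,0],[0,0,0,0],[0,0,0,0],[0,0,0,0],[0,0,0,0]]
  ]
}}

```text
t: 20.58
position: [0.5366, -0.042, 0.3347]
tool_rot: [-90.0, 0.0, 95.1]
contact_force: [0.2, 0.3, -1.6]
gripper_width: 0.0587
```

```bash
python3 - <<'E'
from h import *
o=get_obs();print(o["position"],o["gripper_width"],np.abs(o["qd"]).max())
d=get_image("wrist");crop(d,"w13.png",215,440,325,425,3.5)
s=get_image("scene"); cv2.imwrite("pics/s13.png",s["pixels"][:,:,::-1])
old=cv2.imread("pics/w12.png").astype(int); print("wrist diff",np.abs(cv2.imread("pics/w13.png").astype(int)-old).mean())
a=cv2.imread("pics/scene0.png").astype(int); df=np.abs(s["pixels"][:,:,::-1].astype(int)-a).max(2)
m=cv2.morphologyEx((df>45).astype(np.uint8),cv2.MORPH_OPEN,np.ones((3,3)))
n,l,st,ce=cv2.connectedComponentsWithStats(m); print(st[1:][st[1:,4]>12].tolist())
E
```

```text
[ 0.53659159 -0.04200803  0.33468595] 0.058733385081231645 0.10089408009362767
wrist diff 2.157449842881315
[[256, 0, 25, 19, 285], [317, 0, 30, 97, 1232], [441, 0, 11, 101, 880], [304, 6, 11, 8, 56], [316, 8, 4, 4, 14], [294, 14, 14, 7, 67], [314, 16, 3, 6, 18], [288, 18, 5, 3, 15], [336, 29, 13, 27, 218], [269, 34, 45, 13, 282], [276, 48, 32, 8, 186], [262, 55, 76, 131, 4142], [527, 76, 5, 13, 57], [445, 106, 7, 23, 132], [526, 111, 3, 12, 36], [463, 181, 33, 15, 135], [240, 236, 77, 56, 1924]]
```

View pics/s13.png

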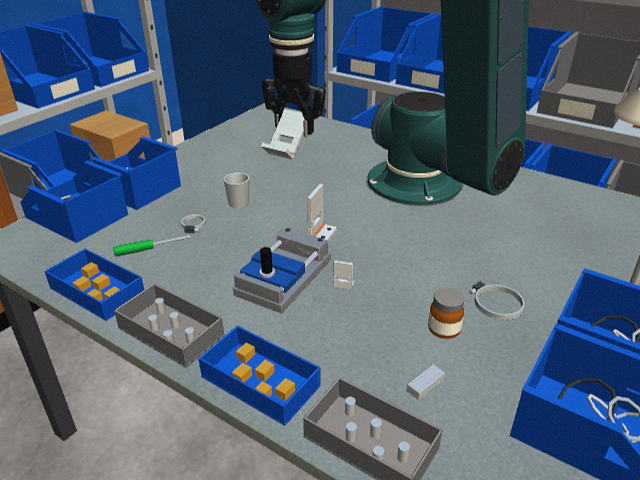

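```bash
python3 -c "
from rig import *
print(job_done())"
```

```text
the job is handed in; nothing more can be done
None
```

The job is handed in at about 20.6 s. The vise jaw is fully open, and the arm is holding the middle-sized bracket tipped about 46° with the weld in the upward-opening V.

- **Jaw:** I pushed the knob along with closed fingers until it stopped moving and the force rose to about 16 N. The later pictures still show the jaw open.
- **Grip:** I held the web by its side edges, across its 60 mm width, not across the 8 mm thickness at the suggested place. The moves only allow a turn about the vertical, so the bracket had to pivot in the grip.
- **Tip:** I drew the bracket fully up out of the vise. Then I lowered it slightly back in and levered it over the edge of the fixed jaw at 20–25 N grip. The first try measured only about 38°, so I did it a second time, then set the grip to 70 N and lifted clear.
- **Last checks:** Three estimates of the tilt from two cameras gave 46–47°. A fourth, over a short baseline, gave about 43°. The bracket's middle is about 34 cm above the bench, and after a one-second hold the arm was still and the grip unchanged. Compared with the first picture, only the arm, the bracket and the vise jaw had changed; the other things on the bench looked untouched.

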